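# Grease the label rewinder's bearing

### The job

Work the label rewinder's bearing loose by turning its cranked turntable clockwise (seen from above) through a little more than one full turn. Then pick up the grease injector, press it squarely onto the tilted grease nipple until it snaps on, push the nipple's spring valve well in and finish holding it there: the program ends with the gripper still gripping the injector and pressing against the spring. Leave the glue stick, the small label roll and the note block undisturbed.

Things in the scene. Friction and masses are not known exactly. Their poses are not given: they have to be found in the camera images.
- rewinder: grey label rewinder fixed to the worktop: base plate 210 x 120 mm, 12 mm high, with a bearing pedestal, a flat turntable on it and a nipple block in front. Origin on the worktop under the middle of the base plate; its -x axis points to its front (the nipple end), z up. The turntable's upright axis stands at x = +35 mm, y = 0 of this frame.
- turntable (a joint): turntable angle in rad, growing clockwise seen from above, no end stops; starts between 0 and 0.2. At 0 the crank knob lies in the rewinder's +y direction from the axis. Stays where it is left (friction under 1 N at the knob). Aluminium disc 140 mm across, its top 64 mm above the worktop; a spigot 26 mm across in its middle rises to 74 mm.
- knob (a point): middle of the grip of the crank knob: a black upright round knob 18 mm across, from 70 to 118 mm above the worktop, this point at 98 mm. It stands 55 mm from the turntable's axis and spins freely on its own spindle, so it can be gripped and led round without turning the gripper.
- nipple: grease nipple, tilted 30 degrees from upright toward the rewinder's front. Origin: centre of the flat face of its steel collar (28 mm across), 62 mm above the worktop; z points outward along the nipple. From that face a brass stem 13 mm across rises 30 mm (last 4 mm tapered to 9 mm).
- ball_ring (a point): point on the nipple's axis 18 mm above the collar's face, level with four spring balls round the stem that stand out to 18.6 mm across. The injector's lip snaps over them; that takes up to about 10 N, then they draw it on. It has passed them once the injector's mouth is nearer than 8 mm to the collar's face.
- valve (a joint): how far the valve pin (steel, 7 mm across, tip 40 mm above the collar's face at rest) is pushed into the nipple, m: 0 free, 0.010 at its stop; its spring pushes back with 4 N plus 1 N per mm. With the injector's mouth d mm above the collar's face the pin is in by 9 - d mm; the mouth rests on the collar at 9 mm.
- injector: push-type grease injector, 0.1 to 0.25 kg, 92 mm tall, standing loose and upright on its mouth. Origin: centre of the mouth (its underside), z along its axis; round, yaw does not matter. Mouth: funnel 23 mm across narrowing over 4 mm to a lip 15 mm across, 3 mm long; behind it a 21 mm bore with a flat ceiling 31 mm from the mouth, which pushes the valve pin.
- injector_grip (a point): middle of the injector's aluminium grip, 63 mm from its mouth on its axis: grip 25 mm across, from 36 to 86 mm, then a tapered cap to 92 mm. Below the grip a flange 38 mm across (31 to 36 mm) and a steel nose 32 mm across (0 to 31 mm).
- glue_stick: bystander: glue stick standing upright, 27 mm across, 100 mm tall, smooth without a flange; origin at the centre of its underside. It and the injector may have changed places.
- label_roll_2: bystander: white label roll, 60 mm across, 40 mm high, standing on the worktop; origin at the centre of its underside.
- note_block: bystander: block of sticky notes 77 x 77 x 33 mm; origin at the centre of its underside.

How it is judged:
On the way, in this order (a step that is already met when the one before it is completed fails the run):
1. the turntable has been turned clockwise by a full turn and a little more (value of joint turntable above 6.4 rad), for 0.2 s.
2. the injector is lifted off the worktop in the gripper (height (world z) of injector above 0.02 m and contact force between the fingers and injector above 2 N), for 0.2 s.
3. the injector is snapped onto the nipple and the valve is pressed in (distance between injector and nipple below 0.007 m and value of joint valve above 0.003 m), for 0.3 s.
At the end, for the whole second after the job is handed in: Turntable past 6.4 rad; injector snapped on, mouth within 7 mm of the collar's face, axis within 0.14 rad of the nipple's; valve pushed in more than 3 mm; injector pressing on the nipple with over 3 N and still held by the fingers (over 3 N) (all of step 3 and value of joint turntable above 6.4 rad and angle between the z axis of injector and the z axis of nipple, either way round below 0.14 rad and contact force between injector and rewinder above 3 N and contact force between the fingers and injector above 3 N); the arm keeps its last pose, push and grip.
It fails at once if the glue stick, the label roll or the note block is moved by more than 25 mm (distance of any of glue_stick, label_roll_2, note_block from where it was at the start of the episode above 0.025 m).
It also fails if it takes over 61 s, if anything falls off the work surface, if the arm or the gripper's body presses on something with over 40 N, if the wrist force passes 120 N, or if a joint passes its speed limit or range.

### The arm

A 6-joint arm with a two-finger parallel gripper is mounted at the origin on a cart in front of the work surface, level with it; the furniture and walls round the work are solid. World frame = base frame: x ahead of the robot, y to its left, z up, the work surface at z = 0. Lengths are in m, angles in rad, forces in N, time in s.
With the tool pointing down it reaches from about 0.35 to 0.975 m from the base axis. Payload 4.9 kg.
Tool frame: the origin (TCP) lies on the front face of the gripper's body, between the roots of the fingers; the fingertips stand ctrl.finger_overhang ahead of it and the grasp point (between the pads) lies 54 mm ahead of it (ctrl.finger_overhang is the distance from the TCP to the fingertips, in m); z points along the fingers, y is the line along which they close (so a half turn about z gives the same grasp; the last joint's range is limited). The gripper opens to 85 mm and grips with 20 to 120 N. Pads are 22 mm wide; open, the fingers measure 114 mm over their backs; the gripper's body (76 mm by 85 mm) begins 54 mm behind the grasp point. The pads swing forward as they close: fully open they stand 13 mm farther back than shut.
Start: joints at [-1.389, 0.053, 1.613, -0, 1.476, -0.119], TCP at [0.185, -0.597, 0.304] pointing down, gripper open.
Joint ranges: [-3.01, 3.01], [-1.01, 2.22], [0.06, 2.58], [-1.02, 4.17], [0.09, 2.62], [-3.14, 3.14]. Speed limits (rad/s): [2.57, 2.57, 3.14, 3.14, 3.14, 3.14].

### API

Orientations are given as a rotation vector (axis times angle).
In Python, from station import ctrl, vision gives the robot as it stands. The module is installed in compiled form; this text tells all that it offers.
- The arm moves only by the tool drive_tool, never from a script. Its argument "rows" is a list of rows, each a list of 2 entries, a list of its own where there are three numbers: the shift along the tool's x, y, z in m, then the turn about the tool's z in rad. A call has 1 to 10 rows; each row shifts and turns the commanded pose from where the row before left it, along the tool's axes as they then stand; what a row does not reach is not made up. A row lasts 1/10 s, in which the tool goes at most 50 mm and 8.59 degrees, less where a joint would pass 70% of its speed; a pose out of reach is approached as far as the arm can. A call with a gripper value outside its range is refused whole. "jaw" is the closure, from 0 (fully open) to 1 (shut), set as the call begins (left out, the last holds). The fingers move at their own pace and stop on an object; "grip_force" is the grip in N (left out, the last holds). Time passes only in rows, so rows that do not move let the fingers close. It gives the time, the measured TCP pose, the force, the opening and the grip force at its end, in the units of the state.
- ctrl.get_obs(): the state, without advancing time (a new reading comes with each control period).
- vision.get_image(name): name is "scene" or "top"; returns a dict with "image" (384x512x3 uint8, blue, green, red), "vertical_fov" (degrees; the focal length in pixels is half the picture's height over the tangent of half this angle, whatever the lens; pixels are square), "cx", "cy" (the principal point, pixels), "R" (3x3) and "t" (3): a world point X has camera coordinates R X + t. Camera axes: x right, y down, z forward; pixel columns grow to the right and rows downward; lengths in m; the calibration is good to about 2 mm. A picture is of the moment at which its call begins. There is no depth.
- ctrl.finish_job(): hands the job in; it is judged then, once.
The state is a dict: "t": time; "q": joint angles; "dq": joint speeds; "effort": joint torques, N m; "tool_pos": TCP position; "tool_rot": TCP orientation; "contact_force": force on the tool from outside, world axes, zero at the start; "wrist_torque": the same for the moment, N m; "opening": finger opening in m; "grip_force": force on a finger pad.
Only numpy, scipy, OpenCV 4.12 (cv2) and the standard library are available. Lean on these libraries where they do the work, as an engineer would, in place of code of your own. Each camera call takes 0.05 s, during which the arm holds its last target. There are 200 camera calls.

## Working session

There is one attempt and no reset: what is moved stays moved. The work goes in short steps, Python scripts to look and compute and a tool call to move; the robot and the scene stay as the last step left them, time stands still between calls to the robot, and variables do not carry over. Pictures are saved under pics/ and viewed, at most 10 in all, crops included, and the job is handed in when it is done.

Besides the shell and the picture viewer there is one more tool, called after ">>>" by a JSON object that holds its "op" and its "data". drive_tool: Moves the arm, as the interface text tells. Its arguments: {"type":"object","properties":{"rows":{"type":"array","items":{"type":"array"}},"jaw":{"type":"number"},"grip_force":{"type":"number"}},"required":["rows"]}

```bash
mkdir -p pics; ls
cat > h.py <<'E'
import numpy as np,cv2
from station import ctrl,vision
from scipy.spatial.transform import Rotation as Ro
def grab(n,f=None):
    d=vision.get_image(n)
    if f: cv2.imwrite('pics/'+f,d['image'])
    d['f']=d['image'].shape[0]/2/np.tan(np.radians(d['vertical_fov'])/2)
    d['R']=np.array(d['R']);d['t']=np.array(d['t']);return d
def ray(d,u,v):
    r=d['R'].T@np.array([(u-d['cx'])/d['f'],(v-d['cy'])/d['f'],1]);return -d['R'].T@d['t'],r
def plane(d,u,v,z):
    c,r=ray(d,u,v);return c+r*(z-c[2])/r[2]
def proj(d,X):
    p=d['R']@np.array(X)+d['t'];return np.array([d['f']*p[0]/p[2]+d['cx'],d['f']*p[1]/p[2]+d['cy']])
def tri(d1,p1,d2,p2):
    A=np.zeros((3,3));b=np.zeros(3)
    for d,p in((d1,p1),(d2,p2)):
        c,r=ray(d,*p);r/=np.linalg.norm(r);M=np.eye(3)-np.outer(r,r);A+=M;b+=M@c
    return np.linalg.solve(A,b)
E
python3 - <<'E'
from h import *
o=ctrl.get_obs();print(o,ctrl.finger_overhang)
for n in('scene','top'):
    d=grab(n,n+'0.png');print(n,d['f'],d['cx'],d['cy'],-d['R'].T@d['t'],d['R'])
E
```

```text
pics
{'t': 0.0, 'q': array([-1.38901615e+00,  5.33602247e-02,  1.61429090e+00, -5.96637318e-06,
        1.47600980e+00, -1.19007444e-01]), 'dq': array([-2.31179010e-04, -1.19334575e-04, -9.93971722e-04,  7.40525429e-05,
        3.73176802e-04, -7.06585671e-04]), 'effort': array([-1.36506169e-03, -3.93677938e+01, -3.70177209e+01, -2.31283093e-04,
        6.94130940e-03,  6.93903985e-06]), 'tool_pos': array([ 0.18507854, -0.59647026,  0.30266263]), 'tool_rot': array([-3.10408696e+00, -4.70388177e-01,  1.11203650e-04]), 'contact_force': array([0.42593412, 0.74388495, 0.46391246]), 'wrist_torque': array([-0.03247177,  0.00664184,  0.02002372]), 'grip_force': 0.0, 'opening': 0.08493108338754844} 0.0726
scene 415.3861320709621 254.02149217822705 191.30000995438834 [-0.02373508  0.81576195  0.59452741] [[-0.75492178 -0.65566235  0.01414197]
 [-0.31951845  0.34888715 -0.88101403]
 [ 0.57271377 -0.6696153  -0.47287873]]
top 361.4655331033923 251.96365663724106 190.35681433627536 [0.51354435 0.06471667 1.02480422] [[-6.81561318e-03 -9.99976629e-01 -5.37587526e-04]
 [-9.96457535e-01  6.83668899e-03 -8.38190985e-02]
 [ 8.38208149e-02 -3.55954117e-05 -9.96480843e-01]]
```

View pics/scene0.png

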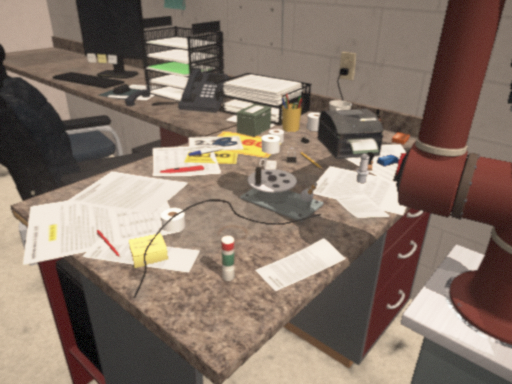

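View pics/top0.png

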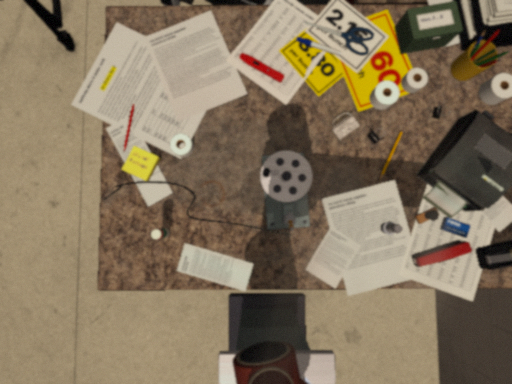

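The scene view shows the turntable at about (270,180) with the knob left of it, the injector at (362,168) and the glue stick at (228,258). In the top view the disc is at (287,176), the knob near (267,168), the nipple near (287,213), the injector at (390,228) and the glue stick at (157,235). I'll zoom in next.

Run:
```python
from h import *
t=cv2.imread('pics/top0.png');s=cv2.imread('pics/scene0.png')
a=cv2.resize(t[140:240,240:340],(400,400),interpolation=3)
b=cv2.resize(t[190:260,340:440],(400,280),interpolation=3)
c=cv2.resize(s[140:225,235:335],(400,340),interpolation=3)
e=cv2.resize(s[140:210,320:420],(400,240),interpolation=3)
im=np.zeros((600,800,3),np.uint8)
im[:400,:400]=a;im[:340,400:]=c;im[400:600,:400]=b[:200];im[350:590,400:]=e
cv2.imwrite('pics/crop0.png',im)
```

```text
(no output)
```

View pics/crop0.png

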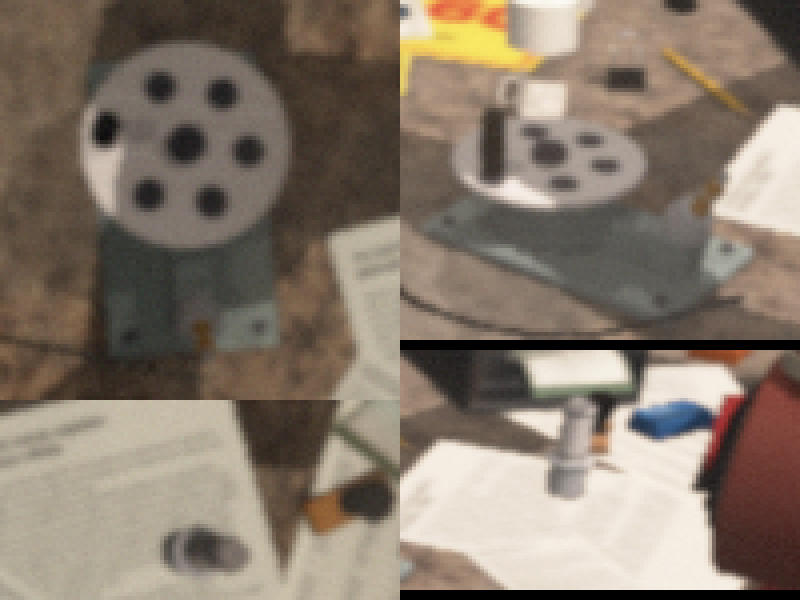

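```bash
cat >> h.py <<'E'
class S: pass
E
python3 - <<'E'
from h import *
T=grab('top');C=grab('scene')
ax=plane(T,286.5,176.3,.064);print('axis',ax)
print('axis scene spigot',plane(C,(548-400)/4+235,152/4+140,.074), 'top spigot',plane(T,240+187/4,140+144/4,.074))
print('knob top cam z118',plane(T,240+105/4,140+129/4,.118),'z98',plane(T,266.25,172.25,.098))
print('knob scene top',plane(C,235+93/4,140+108/4,.118),'bottom',plane(C,235+92/4,140+180/4,.070))
for p in((110,357),(278,345),(90,65),(265,52)): print('corner',plane(T,240+p[0]/4,140+p[1]/4,.012))
for p in((425,222),(660,315),(755,250)): print('corner sc',plane(C,235+(p[0]-400)/4,140+p[1]/4,.012))
print('brass tri',tri(T,(240+203/4,140+335/4),C,(235+310/4,140+193/4)))
print('inj base sc',plane(C,362,140+143/3.43,0),'top sc',plane(C,364.5,140+48/3.43,.092))
print('inj top',plane(T,340+237/4,190+155/4,.092),'base',plane(T,340+180/4,190+147/4,0),plane(T,340+205/4,190+150/4,.036))
ip=plane(C,362,140+143/3.43,0)
for z in(0,.036,.092):print(proj(T,[ip[0],ip[1],z]),proj(C,[ip[0],ip[1],z]))
print('glue',plane(T,157,235,.1),'notes',plane(T,141,163,.033),'roll',plane(T,180,145,.04))
E
```

```text
axis [ 0.63147924 -0.02799489  0.064     ]
axis scene spigot [ 0.6212949 -0.0155245  0.074    ] top spigot [ 0.6310471  -0.02770386  0.074     ]
knob top cam z118 [0.63551132 0.02825406 0.118     ] z98 [0.63820136 0.02744986 0.098     ]
knob scene top [0.63666804 0.02753805 0.118     ] bottom [0.62747418 0.03797438 0.07      ]
corner [0.48968324 0.02212999 0.012     ]
corner [ 0.49720532 -0.0950601   0.012     ]
corner [0.6955409  0.03415702 0.012     ]
corner [ 0.70400722 -0.09001078  0.012     ]
corner sc [0.69224395 0.03547503 0.012     ]
corner sc [0.49114235 0.02465932 0.012     ]
corner sc [ 0.4917482  -0.09206847  0.012     ]
brass tri [ 0.50280043 -0.03771961  0.07495368]
inj base sc [ 0.48474778 -0.30769575  0.        ] top sc [ 0.49249326 -0.31215065  0.092     ]
inj top [ 0.49054395 -0.31260592  0.092     ] base [ 0.49415866 -0.30986478  0.        ] [ 0.49269354 -0.313633    0.036     ]
[384.35622766 230.11055916] [362.        181.6909621]
[389.18097958 230.4517663 ] [363.56748257 171.49057903]
[397.42828072 231.03501662] [366.08858896 155.08449486]
glue [0.47913409 0.30680209 0.1       ] notes [0.67517095 0.37170624 0.033     ] roll [0.72353359 0.26269565 0.04      ]
```

The knob is at about (0.636, 0.028), the turntable axis at (0.631, -0.029) and the rewinder yaw is about 0.055. The injector is at (0.491, -0.311) and the collar face at about (0.510, -0.037, 0.062). I'll move over the knob.

>>> {"op": "drive_tool", "data": {"rows": [[[0,0,0],0.122],[[0,0,0],0.122],[[0.027,-0.033,0],0],[[0.027,-0.033,0],0],[[0.027,-0.033,0],0],[[0.027,-0.033,0],0],[[0.027,-0.033,0],0],[[0.027,-0.033,0],0],[[0.027,-0.033,0],0],[[0.027,-0.033,0],0]], "jaw": 0.5, "grip_force": 20}}

```text
t: 1.2
tool_pos: [0.3865, -0.3195, 0.3038]
tool_rot: [3.14, 0.089, 0.0]
contact_force: [1.0, 0.4, -1.0]
opening: 0.0427
grip_force: 0.0
```

>>> {"op": "drive_tool", "data": {"rows": [[[0.027,-0.033,0],0],[[0.027,-0.033,0],0],[[0.027,-0.033,0],0],[[0.027,-0.033,0],0],[[0.027,-0.033,0],0],[[0.027,-0.033,0],0],[[0.027,-0.033,0],0],[[0.027,-0.033,0],0],[[0.027,-0.033,0],0],[[0,0,0],0]]}}

```text
t: 2.2
tool_pos: [0.6132, -0.007, 0.3033]
tool_rot: [-3.139, -0.097, 0.0]
contact_force: [-0.6, -1.4, -0.6]
opening: 0.0426
grip_force: 0.0
```

```bash
cat >> h.py <<'E'
def to(target,yaw=None):
    "remaining shift in tool axes for TCP target"
    o=ctrl.get_obs();R=Ro.from_rotvec(o['tool_rot']).as_matrix()
    print('t',o['t'],'pos',o['tool_pos'].round(4),'yaw',np.arctan2(R[1,0],R[0,0]).round(4),'F',np.round(o['contact_force'],2),'open',round(o['opening'],4),'grip',o['grip_force'])
    print('shift',(R.T@(np.array(target)-o['tool_pos'])).round(4))
E
python3 -c "
from h import *
to([.636,.028,.152]);grab('top','t1.png')"
```

```text
t 2.2 pos [ 0.6132 -0.007   0.3033] yaw 0.0617 F [-0.62 -1.35 -0.6 ] open 0.0426 grip 0.0
shift [ 0.025  -0.0333  0.1514]
```

>>> {"op": "drive_tool", "data": {"rows": [[[0.025,-0.033,0],0],[[0,0,0.04],0],[[0,0,0.04],0],[[0,0,0.03],0],[[0,0,0.02],0],[[0,0,0.015],0],[[0,0,0.006],0],[[0,0,0],0]]}}

```text
t: 3.05
tool_pos: [0.6343, 0.0231, 0.1525]
tool_rot: [-3.14, -0.088, 0.002]
contact_force: [0.0, -0.2, 0.6]
opening: 0.0427
grip_force: 0.0
```

>>> {"op": "drive_tool", "data": {"rows": [[[0,0,0],0],[[0,0,0],0],[[0,0,0],0],[[0,0,0],0],[[0,0,0],0]], "jaw": 1.0, "grip_force": 20}}

```text
t: 3.55
tool_pos: [0.636, 0.0259, 0.1551]
tool_rot: [-3.136, -0.09, -0.007]
contact_force: [1.0, 8.7, -0.4]
opening: 0.0173
grip_force: 21.3
```

```bash
python3 -c "
from h import *
to([.636,.028,.152]);grab('top','t2.png');grab('scene','s2.png')
a=cv2.imread('pics/t2.png')[100:250,200:350];b=cv2.imread('pics/s2.png')[80:230,200:350]
cv2.imwrite('pics/c2.png',cv2.resize(np.hstack([a,b]),(800,400),interpolation=3))"
```

```text
t 3.55 pos [0.636  0.0259 0.1551] yaw 0.0574 F [ 0.96  8.71 -0.4 ] open 0.0173 grip 21.288933963223826
shift [ 0.0001 -0.002   0.0031]
```

View pics/c2.png

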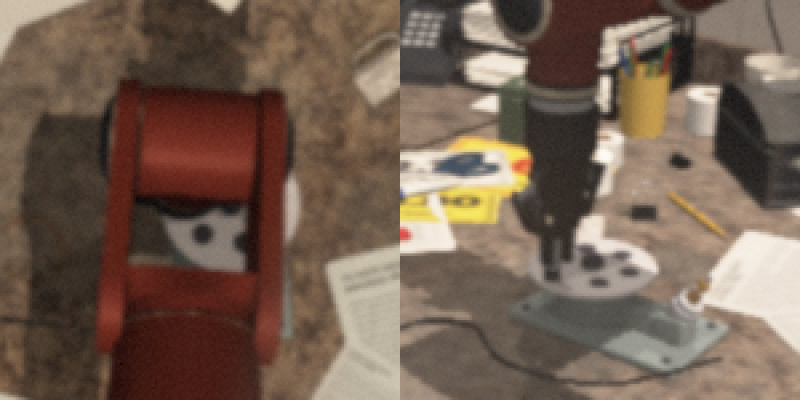

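The knob is gripped (opening 17.3 mm). I'll lead it round clockwise in 0.2 rad chords.

>>> {"op": "drive_tool", "data": {"rows": [[[0.0107,0.0006,0],0],[[0.0099,0.0047,0],0],[[0.0088,0.0066,0],0],[[0.0073,0.0082,0],0],[[0.0056,0.0095,0],0],[[0.0036,0.0104,0],0],[[0.0014,0.0109,0],0],[[-0.0008,0.011,0],0]]}}

```text
t: 4.45
tool_pos: [0.6813, -0.0361, 0.1548]
tool_rot: [-3.138, -0.089, 0.022]
contact_force: [-26.0, 5.4, 19.4]
opening: 0.0171
grip_force: 23.0
```

```bash
python3 -c "
from h import *
to([.631+.055*np.cos(.0),-.029-.0,.152])"
```

```text
t 4.45 pos [ 0.6813 -0.0361  0.1548] yaw 0.0565 F [-26.     5.45  19.37] open 0.0171 grip 23.04992565033899
shift [ 0.0051 -0.0068  0.0027]
```

>>> {"op": "drive_tool", "data": {"rows": [[[-0.006,0,-0.003],0],[[0,0,0],0]]}}

```text
t: 4.65
tool_pos: [0.6789, -0.0369, 0.1551]
tool_rot: [3.14, 0.087, 0.003]
contact_force: [3.7, -0.9, -6.9]
opening: 0.0171
grip_force: 21.4
```

```bash
python3 -c "
from h import *
to([.631+.055*np.cos(.0),-.029-.0,.152])"
```

```text
t 4.65 pos [ 0.6789 -0.0369  0.1551] yaw 0.0555 F [ 3.7  -0.85 -6.91] open 0.0171 grip 21.403863966988865
shift [ 0.0075 -0.0075  0.0031]
```

>>> {"op": "drive_tool", "data": {"rows": [[[-0.0029,0.0106,0],0],[[-0.005,0.0098,0],0],[[-0.0068,0.0086,0],0],[[-0.0084,0.0071,0],0],[[-0.0096,0.0053,0],0],[[-0.0105,0.0033,0],0],[[-0.0109,0.0011,0],0],[[0,0,0],0]]}}

```text
t: 5.45
tool_pos: [0.6252, -0.0829, 0.155]
tool_rot: [-3.135, -0.089, 0.003]
contact_force: [-1.4, 9.7, -5.7]
opening: 0.0172
grip_force: 21.8
```

>>> {"op": "drive_tool", "data": {"rows": [[[-0.0109,-0.0025,0],0],[[-0.0105,-0.0032,0],0],[[-0.0097,-0.0053,0],0],[[-0.0084,-0.0071,0],0],[[-0.0068,-0.0086,0],0],[[-0.005,-0.0098,0],0],[[-0.003,-0.0106,0],0],[[-0.0008,-0.011,0],0],[[0,0,0],0]]}}

```text
t: 6.35
tool_pos: [0.5695, -0.0291, 0.1551]
tool_rot: [3.14, 0.09, 0.008]
contact_force: [9.6, 0.9, -14.9]
opening: 0.0172
grip_force: 20.8
```

```bash
python3 -c "
from h import *
to([.631-.055*np.cos(.0),-.029-.0,.152])"
```

```text
t 6.35 pos [ 0.5695 -0.0291  0.1551] yaw 0.0576 F [  9.6    0.89 -14.87] open 0.0172 grip 20.783855295740068
shift [0.0065 0.0002 0.0031]
```

>>> {"op": "drive_tool", "data": {"rows": [[[0.0024,-0.0109,0.002],0],[[0.0035,-0.0104,0],0],[[0.0055,-0.0095,0],0],[[0.0073,-0.0082,0],0],[[0.0088,-0.0066,0],0],[[0.0099,-0.0047,0],0],[[0.0107,-0.0027,0],0],[[0.011,-0.0005,0],0],[[0.0109,0.0017,0],0],[[0.0103,0.0038,0],0]]}}

```text
t: 7.35
tool_pos: [0.6485, 0.0225, 0.1549]
tool_rot: [3.14, 0.09, 0.005]
contact_force: [-0.3, 1.3, 6.2]
opening: 0.017
grip_force: 22.8
```

>>> {"op": "drive_tool", "data": {"rows": [[[0,0,0],0]]}}

```text
t: 7.45
tool_pos: [0.6491, 0.0221, 0.1549]
tool_rot: [3.14, 0.088, 0.007]
contact_force: [2.3, 3.8, 5.4]
opening: 0.0173
grip_force: 22.7
```

```bash
python3 -c "
from h import *
to([.625,-.029,.152])"
```

```text
t 7.45 pos [0.6491 0.0221 0.1549] yaw 0.0561 F [2.34 3.76 5.36] open 0.0173 grip 22.670822885411326
shift [-0.0269  0.0496  0.0028]
```

>>> {"op": "drive_tool", "data": {"rows": [[[0.0093,0.0058,0],0],[[0.008,0.0076,0],0],[[0,0,0],0],[[0,0,0],0],[[0,0,0],0]]}}

```text
t: 7.95
tool_pos: [0.6653, 0.0101, 0.1549]
tool_rot: [3.14, 0.089, 0.005]
contact_force: [2.5, 0.9, 4.7]
opening: 0.017
grip_force: 22.7
```

>>> {"op": "drive_tool", "data": {"rows": [[[0,0,0],0],[[0,0,0],0],[[0,0,0],0],[[0,0,-0.02],0],[[0,0,-0.04],0],[[0,0,-0.045],0],[[0,0,-0.03],0],[[0,0,0],0]], "jaw": 0.5}}

```text
t: 8.75
tool_pos: [0.6663, 0.0099, 0.2956]
tool_rot: [3.139, 0.089, 0.016]
contact_force: [0.6, 0.9, 1.6]
opening: 0.0427
grip_force: 0.0
```

```bash
python3 -c "
from h import *
to([.491,-.311,.30])"
```

```text
t 8.75 pos [0.6663 0.0099 0.2956] yaw 0.0567 F [0.55 0.86 1.59] open 0.0427 grip 0.0
shift [-0.1932  0.3105 -0.0057]
```

>>> {"op": "drive_tool", "data": {"rows": [[[-0.024,0.0388,0],0],[[-0.024,0.0388,0],0],[[-0.024,0.0388,0],0],[[-0.024,0.0388,0],0],[[-0.024,0.0388,0],0],[[-0.024,0.0388,0],0],[[-0.024,0.0388,0],0],[[-0.024,0.0388,0],0],[[0,0,0],0]]}}

```text
t: 9.65
tool_pos: [0.4873, -0.3141, 0.287]
tool_rot: [-3.14, -0.079, 0.005]
contact_force: [0.1, -0.1, 0.1]
opening: 0.0428
grip_force: 0.0
```

```bash
python3 -c "
from h import *
to([.4915,-.312,.117]);grab('top','t3.png');grab('scene','s3.png')
T=cv2.imread('pics/t3.png');C=cv2.imread('pics/s3.png')
im=np.zeros((600,800,3),np.uint8)
im[:400,:400]=cv2.resize(T[140:240,240:340],(400,400),interpolation=3)
im[:400,400:]=cv2.resize(C[140:240,235:335],(400,400),interpolation=3)
im[400:600,:400]=cv2.resize(T[200:250,340:440],(400,200),interpolation=3)
im[400:600,400:600]=cv2.resize(C[145:195,340:390],(200,200),interpolation=3)
im[400:600,600:800]=cv2.resize(C[165:200,295:330],(200,200),interpolation=3)
cv2.imwrite('pics/c3.png',im)"
```

```text
t 9.65 pos [ 0.4873 -0.3141  0.287 ] yaw 0.0505 F [ 0.1  -0.14  0.09] open 0.0428 grip 0.0
shift [ 0.0049 -0.0019  0.17  ]
```

View pics/c3.png

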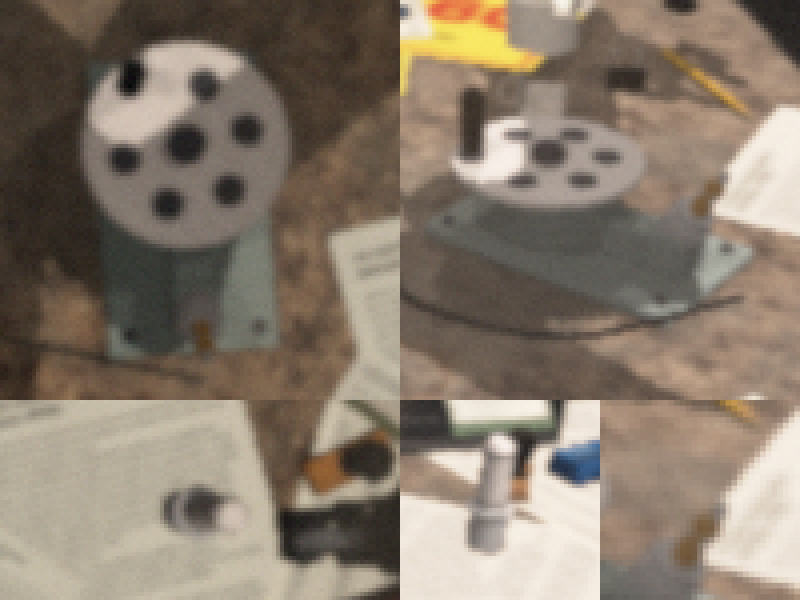

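The images show the knob turned past one full turn, at about +0.8 rad beyond +y. The brass stem is at crop (203,335) in the top view and (712,190) in the scene view. Next I'll measure the brass and the injector more accurately.

Run:
```python
from h import *
T=grab('top');C=grab('scene')
def brass(d,x0,x1,y0,y1):
    h=cv2.cvtColor(d['image'],cv2.COLOR_BGR2HSV)[y0:y1,x0:x1].astype(float)
    w=((h[...,0]>8)&(h[...,0]<25))*np.clip(h[...,1]-105,0,100)
    n,l,s,c=cv2.connectedComponentsWithStats((w>0).astype(np.uint8))
    k=1+np.argmax(s[1:,4]);w=w*(l==k);yy,xx=np.mgrid[y0:y1,x0:x1]
    print('px',s[k],'off',x0,y0)
    for y in range(y0,y1):print(y,cv2.cvtColor(d['image'][y:y+1,x0:x1],cv2.COLOR_BGR2HSV)[0,:,1])
    return (w*xx).sum()/w.sum(),(w*yy).sum()/w.sum()
bt=brass(T,284,298,216,232);bc=brass(C,304,322,178,196)
B=tri(T,bt,C,bc);print(bt,bc,'brass',B,proj(T,B),proj(C,B))
y=.055;n=np.array([-.5*np.cos(y),-.5*np.sin(y),.866])
for F in([.510,-.037,.062],[.507,-.037,.062]):
    for s in(0,.03,.04): X=np.array(F)+s*n;print(F,s,X.round(4),proj(T,X).round(1),proj(C,X).round(1))
print('disc sc',plane(C,235+149.5/4,140+162/4,.064),'disc top',plane(T,286.6,176.2,.064))
for A in([.6315,-.028],[.625,-.029]):
    th=np.linspace(0,6.28,100);P=np.array([proj(C,[A[0]+.07*np.cos(a),A[1]+.07*np.sin(a),.064]) for a in th]);P=(P-[235,140])*4
    Q=np.array([proj(T,[A[0]+.07*np.cos(a),A[1]+.07*np.sin(a),.064]) for a in th]);Q=(Q-[240,140])*4
    print(A,P.min(0)+[400,0],P.max(0)+[400,0],Q.min(0),Q.max(0))
# injector
for A in([.4915,-.312],[.489,-.310]):
  print(A,[(((proj(T,[*A,z])-[340,200])*4+[0,400]).round(),((proj(C,[*A,z])-[340,145])*4+[400,400]).round()) for z in(0,.0335,.092)])
```

```text
px [ 5  5  4  6 18] off 284 216
216 [26 19 24 25 19 36 35 30 22 21 28 28 21 18]
217 [17 18 28 33 30 30 36 31 31 27 29 21 21 19]
218 [27 34 31 25 32 26 37 26 27 28 32 29 20 23]
219 [30 28 23 35 42 50 53 47 42 39 24 19 17 24]
220 [ 25  38  34  39  58  89 103  83  62  38  34  26  24  18]
221 [ 16  36  30  55  85 141 154 129  89  46  31  20  21  23]
222 [ 31  34  33  65 101 150 156 135  91  51  33  25  23  21]
223 [ 32  30  32  62  85 111 152 132  93  55  20  25  25  22]
224 [ 16  23  29  38  61 105 144 140 100  56  33  20  21  22]
225 [ 12  23  20  33  48 118 149 152 135  72  29  26  30  23]
226 [ 21  26  28  32  48  99 139 139 120  91  44  27  26  26]
227 [ 32  30  27  29  54 103 102  96  86  81  56  47  41  49]
228 [58 51 58 49 63 88 93 68 66 72 75 76 70 70]
229 [77 87 76 74 80 81 77 57 62 78 83 90 91 88]
230 [89 79 79 83 83 90 82 69 67 75 83 91 96 97]
231 [82 83 77 85 83 90 91 81 83 85 90 92 99 98]
px [8 8 3 3 7] off 304 178
178 [63 57 57 59 57 58 56 58 62 56 59 56 55 56 52 44 31 20]
179 [58 62 60 56 54 58 58 60 58 58 59 57 58 56 47 32 21 19]
180 [60 59 58 59 57 56 57 57 59 59 58 58 
[... 1668 characters left out ...]
04 [ 0.487  -0.0381  0.0966] [292.5 230.9] [317.2 182.8]
disc sc [ 0.62287266 -0.0197406   0.064     ] disc top [ 0.63174682 -0.02826648  0.064     ]
[0.6315, -0.028] [449.71644217 113.08689868] [645.25505275 200.4445714 ] [81.40502866 41.87546129] [290.65693034 249.68739281]
[0.625, -0.029] [457.42420644 115.15927956] [653.51479834 202.98061232] [82.98586612 51.40420795] [292.35572195 259.45029854]
[0.4915, -0.312] [(array([183., 511.]), array([483., 542.])), (array([201., 512.]), array([489., 505.])), (array([236., 514.]), array([499., 436.]))]
[0.489, -0.31] [(array([180., 514.]), array([485., 544.])), (array([198., 515.]), array([490., 506.])), (array([233., 517.]), array([501., 438.]))]
```

>>> {"op": "drive_tool", "data": {"rows": [[[0.004,-0.002,0.04],0],[[0,0,0.04],0],[[0,0,0.04],0],[[0,0,0.03],0],[[0,0,0.015],0],[[0,0,0.003],0],[[0,0,0],0],[[0,0,0],0]], "jaw": 0.5}}

```text
t: 10.65
tool_pos: [0.4955, -0.3089, 0.1232]
tool_rot: [3.138, 0.09, 0.004]
contact_force: [0.1, 0.1, 0.9]
opening: 0.0427
grip_force: 0.0
```

```bash
python3 -c "
from h import *
to([.4905,-.3115,.119])"
```

```text
t 10.65 pos [ 0.4955 -0.3089  0.1232] yaw 0.0573 F [0.08 0.14 0.89] open 0.0427 grip 0.0
shift [-0.0051  0.0023  0.0042]
```

>>> {"op": "drive_tool", "data": {"rows": [[[-0.005,0.0025,0.004],0],[[0,0,0],0],[[0,0,0],0]]}}

```text
t: 10.95
tool_pos: [0.4893, -0.3114, 0.1174]
tool_rot: [3.14, 0.088, 0.001]
contact_force: [-0.0, 0.1, -0.6]
opening: 0.0426
grip_force: 0.0
```

>>> {"op": "drive_tool", "data": {"rows": [[[0,0,0],0],[[0,0,0],0],[[0,0,0],0],[[0,0,0],0],[[0,0,0],0]], "jaw": 1.0, "grip_force": 20}}

```text
t: 11.45
tool_pos: [0.4895, -0.3113, 0.1172]
tool_rot: [3.14, 0.089, 0.0]
contact_force: [-0.4, -0.2, 1.4]
opening: 0.0241
grip_force: 21.6
```

```bash
python3 -c "
from h import *
to([.4905,-.3115,.119])"
```

```text
t 11.45 pos [ 0.4895 -0.3113  0.1172] yaw 0.0569 F [-0.36 -0.21  1.36] open 0.0241 grip 21.558613926172256
shift [ 0.001   0.0003 -0.0018]
```

>>> {"op": "drive_tool", "data": {"rows": [[[0,0,0.002],0],[[-0.0042,0,-0.0008],0],[[-0.0042,0,-0.0008],0],[[-0.0042,0,-0.0003],0],[[-0.0042,0,-0.0001],0],[[-0.0042,0,0.0003],0],[[-0.0042,0,0.0004],0],[[-0.0042,0,0.0008],0],[[-0.0042,0,0.0009],0],[[0,0,0],0]]}}

```text
t: 12.45
tool_pos: [0.4574, -0.3137, 0.1171]
tool_rot: [3.139, 0.088, 0.009]
contact_force: [4.9, 2.4, 9.7]
opening: 0.0246
grip_force: 21.4
```

```bash
python3 -c "
from h import *
to([.4905,-.3115,.119]);T=grab('top')['image'];C=grab('scene')['image']
cv2.imwrite('pics/c4.png',np.hstack([cv2.resize(T[190:260,340:440],(400,280),interpolation=3),cv2.resize(C[130:200,330:400],(280,280),interpolation=3)]))"
```

```text
t 12.45 pos [ 0.4574 -0.3137  0.1171] yaw 0.0558 F [4.87 2.39 9.65] open 0.0246 grip 21.44976295530796
shift [ 0.0332 -0.0003 -0.0017]
```

View pics/c4.png

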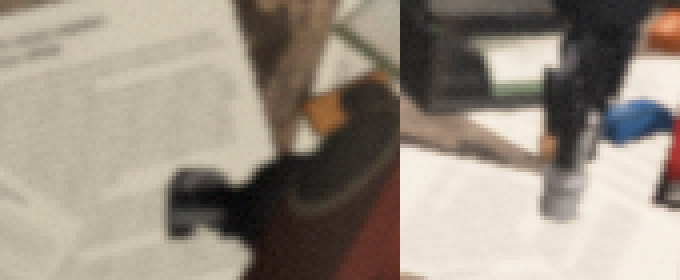

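Run:
```python
from h import *
T=grab('top');C=grab('scene')
print(plane(C,370,183.5,0),plane(C,362.3,181.5,0))
G=np.array([.4574,-.3137,.0631])
y=.056
for th in(0,10,20,30):
    a=np.radians(th);n=np.array([-np.sin(a)*np.cos(y),-np.sin(a)*np.sin(y),np.cos(a)])
    print(th,[((proj(C,G+s*n)-[330,130])*4+[400,0]).round() for s in(-.063,-.03)],[((proj(T,G+s*n)-[340,190])*4).round() for s in(-.063,-.03)])
cv2.imwrite('pics/c5.png',np.hstack([cv2.resize(T['image'][210:255,375:420],(400,400),interpolation=3),cv2.resize(C['image'][155:195,350:390],(400,400),interpolation=3)]))
```

```text
[ 4.59805094e-01 -3.13441892e-01  1.11022302e-16] [ 0.48469051 -0.30957659  0.        ]
0 [array([563., 215.]), array([569., 177.])] [array([187., 200.]), array([205., 202.])]
10 [array([550., 210.]), array([563., 175.])] [array([187., 184.]), array([205., 194.])]
20 [array([538., 203.]), array([557., 171.])] [array([187., 169.]), array([205., 187.])]
30 [array([527., 194.]), array([552., 167.])] [array([188., 155.]), array([206., 180.])]
```

View pics/c5.png

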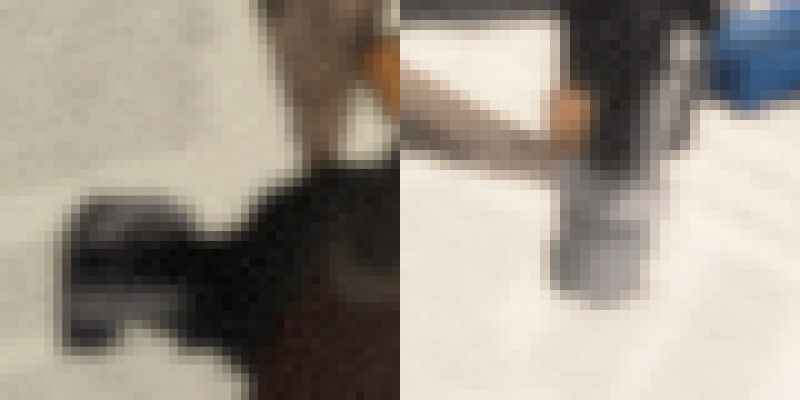

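The injector slid along the worktop without tilting, so dragging it doesn't work. Instead I'll lift it and press its nose against the side edge of the fixed base plate, so it swivels between the pads.

>>> {"op": "drive_tool", "data": {"rows": [[[0,0,-0.02],0],[[0,0,-0.03],0],[[0,0,-0.01],-0.14],[[0,0,0],-0.143],[[0,0,0],-0.143],[[0,0,0],-0.143],[[0,0,0],-0.143],[[0,0,0],-0.143],[[0,0,0],-0.143],[[0,0,0],-0.143]]}}

```text
t: 13.65
tool_pos: [0.4541, -0.3123, 0.1724]
tool_rot: [-2.586, -1.776, 0.003]
contact_force: [0.3, 0.6, -1.8]
opening: 0.0243
grip_force: 20.3
```

>>> {"op": "drive_tool", "data": {"rows": [[[0,0,0],-0.143],[[0,0,0],-0.143],[[0,0,0],-0.143],[[0,0,0],0],[[0,0,0],0]]}}

```text
t: 14.15
tool_pos: [0.4548, -0.3126, 0.1732]
tool_rot: [-2.16, -2.277, 0.001]
contact_force: [0.5, 0.9, -1.6]
opening: 0.0245
grip_force: 20.3
```

```bash
python3 -c "
from h import *
to([.515,-.128,.121]);print(ctrl.get_obs()['q'].round(2))"
```

```text
t 14.15 pos [ 0.4548 -0.3126  0.1732] yaw 1.6237 F [ 0.48  0.95 -1.56] open 0.0245 grip 20.264553129673004
shift [0.181  0.07   0.0523]
[-0.74 -0.    1.9  -0.    1.25 -0.79]
```

>>> {"op": "drive_tool", "data": {"rows": [[[0.0226,0.0087,0],0],[[0.0226,0.0087,0],0],[[0.0226,0.0087,0],0],[[0.0226,0.0087,0],0],[[0.0226,0.0087,0],0],[[0.0226,0.0087,0],0],[[0.0226,0.0087,0],0],[[0.0226,0.0087,0],0],[[0,0,0.025],0],[[0,0,0.02],0]]}}

```text
t: 15.15
tool_pos: [0.5151, -0.1278, 0.1289]
tool_rot: [2.159, 2.282, -0.001]
contact_force: [-0.8, 0.1, -2.2]
opening: 0.0244
grip_force: 20.3
```

>>> {"op": "drive_tool", "data": {"rows": [[[0,0,0.007],0],[[0,0,0],0],[[0,0,0],0]]}}

```text
t: 15.45
tool_pos: [0.5154, -0.1289, 0.1231]
tool_rot: [2.159, 2.281, 0.0]
contact_force: [-0.6, -0.4, -0.8]
opening: 0.0243
grip_force: 20.3
```

```bash
python3 -c "
from h import *
to([.515,-.128,.121]);d=grab('scene','s6.png')"
```

```text
t 15.45 pos [ 0.5154 -0.1289  0.1231] yaw 1.6257 F [-0.65 -0.45 -0.82] open 0.0243 grip 20.261919423937798
shift [ 0.0009 -0.0004  0.0021]
```

>>> {"op": "drive_tool", "data": {"rows": [[[0.004,0,0.001],0],[[0.005,0,0.001],0],[[0.005,0,0],0],[[0.004,0,0],0],[[0.004,0,0],0],[[0.004,0,0],0]]}}

```text
t: 16.1
tool_pos: [0.5148, -0.1035, 0.1222]
tool_rot: [2.155, 2.28, -0.001]
contact_force: [-0.3, -4.5, 3.0]
opening: 0.0245
grip_force: 19.5
```

```bash
python3 -c "
from h import *
to([.515,-.082,.121])"
```

```text
t 16.1 pos [ 0.5148 -0.1035  0.1222] yaw 1.6273 F [-0.29 -4.53  3.03] open 0.0245 grip 19.452545531094074
shift [0.0215 0.0014 0.0011]
```

>>> {"op": "drive_tool", "data": {"rows": [[[0.004,0,0],0],[[0.004,0,0],0],[[0.004,0,0],0],[[0.004,0,0],0],[[0.004,0,0],0],[[0.003,0,0],0],[[0,0,0],0]]}}

```text
t: 16.8
tool_pos: [0.5124, -0.0791, 0.1202]
tool_rot: [-2.158, -2.283, -0.0]
contact_force: [1.6, -3.2, 0.2]
opening: 0.0244
grip_force: 20.4
```

```bash
python3 -c "
from h import *
to([.515,-.082,.121]);T=grab('top','t7.png')['image'];C=grab('scene','s7.png')['image']
cv2.imwrite('pics/c7.png',np.hstack([cv2.resize(T[180:240,290:350],(400,400),interpolation=3),cv2.resize(C[140:200,290:350],(400,400),interpolation=3)]))"
```

```text
t 16.8 pos [ 0.5124 -0.0791  0.1202] yaw 1.6273 F [ 1.57 -3.24  0.18] open 0.0244 grip 20.357098854146898
shift [-0.0031  0.0025 -0.0008]
```

View pics/c7.png

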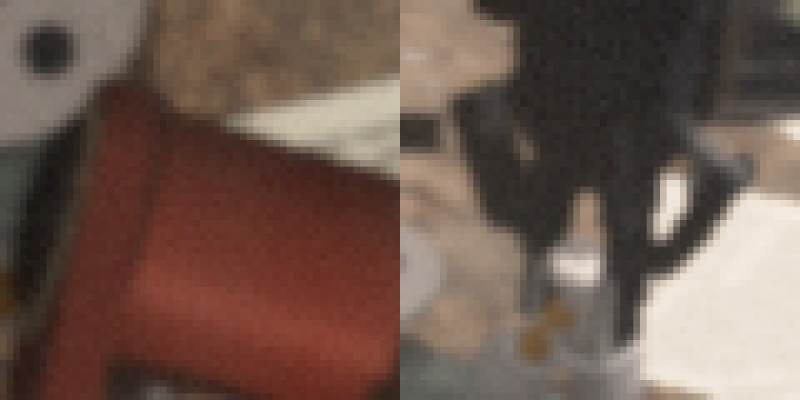

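>>> {"op": "drive_tool", "data": {"rows": [[[0,0,-0.02],0],[[0,0,-0.04],0],[[0,0,-0.04],-0.143],[[0,0,-0.01],-0.143],[[0,0,0],-0.143],[[0,0,0],-0.143],[[0,0,0],-0.143],[[0,0,0],-0.143],[[0,0,0],-0.143],[[0,0,0],-0.143]]}}

```text
t: 17.9
tool_pos: [0.511, -0.0785, 0.2286]
tool_rot: [-0.569, -3.084, -0.005]
contact_force: [0.6, 0.0, -0.8]
opening: 0.0242
grip_force: 20.2
```

>>> {"op": "drive_tool", "data": {"rows": [[[0,0,0],-0.143],[[0,0,0],-0.143],[[0,0,0],-0.143],[[0,0,0],0],[[0,0,0],0]]}}

```text
t: 18.4
tool_pos: [0.5116, -0.079, 0.2293]
tool_rot: [0.087, -3.138, -0.003]
contact_force: [0.5, 1.2, -2.3]
opening: 0.0244
grip_force: 20.2
```

```bash
python3 -c "
from h import *
to([.4496,-.0394,.2225])
d=cv2.imread('pics/s7.png')
C=grab('scene','s8.png');G=np.array([.5124,-.0791,.0662])
for th in (0,15,25,30,35):
  a=np.radians(th);print(th,proj(C,G+.029*np.array([-np.sin(a)*.055,np.sin(a),np.cos(a)])))
cv2.imwrite('pics/c8.png',cv2.resize(C['image'][60:220,260:420],(600,600),interpolation=3))
"
```

```text
t 18.4 pos [ 0.5116 -0.079   0.2293] yaw -3.0862 F [ 0.48  1.17 -2.3 ] open 0.0244 grip 20.182867725379765
shift [0.0597 0.043  0.0071]
0 [317.62670423 175.44779772]
15 [316.20653504 176.70321972]
25 [315.26766328 177.86536278]
30 [314.81194617 178.53146133]
35 [314.37032806 179.24745482]
```

View pics/c8.png

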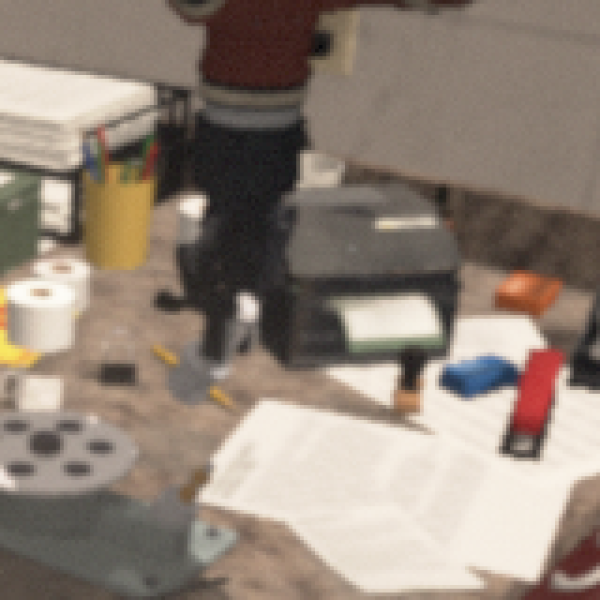

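The injector is clearly tilted: the cap is near (246,300) and the nose near (190,378) in the crop. I'll compare that with predicted tilts.

Run:
```python
from h import *
C=grab('scene');G=np.array([.5116,-.079,.1753]);y=.055
f=lambda X:((proj(C,X)-[260,60])*3.75).round(1)
for th in(20,25,30,35,40):
    a=np.radians(th);n=np.array([-np.sin(a)*np.cos(y),-np.sin(a)*np.sin(y),np.cos(a)])
    print(th,'mouth',f(G-.063*n),'flange',f(G-.0295*n),'captop',f(G+.029*n))
h=cv2.cvtColor(C['image'],cv2.COLOR_BGR2HSV)[128:172,302:334]
for r in range(0,44,1): print(128+r,' '.join('%3d'%v for v in h[r,:,2]))
```

```text
20 mouth [193.8 399.5] flange [211. 364.] captop [242.7 298.8]
25 mouth [188.1 395. ] flange [208.3 361.9] captop [245.5 300.9]
30 mouth [182.6 390.1] flange [205.7 359.6] captop [248.2 303.3]
35 mouth [177.5 384.8] flange [203.2 357.1] captop [250.7 305.8]
40 mouth [172.8 379.1] flange [201.  354.4] captop [253.1 308.6]
128 156 153 152 145 116  70  45  54  63  60  53  48  43  37  41  35  41  36  37  34  37  33  37  40  34  41  41  38  40  46  50  48
129 161 159 157 151 124  76  50  52  55  54  45  40  42  41  41  40  42  41  36  35  39  39  37  34  39  36  41  37  42  43  52  47
130 168 167 164 159 131  88  54  54  55  54  49  42  39  43  38  40  44  40  37  33  34  34  39  36  37  37  41  38  39  48  48  47
131 163 165 164 163 139  97  60  49  55  53  51  45  40  44  40  42  42  37  37  37  40  37  37  33  37  37  34  33  38  45  44  47
132 149 150 155 153 146 115  68  48  50  50  49  44  36  43  42  39  44  39  41  39  36  43  37  41  38  41  38  36  41  44  49  49
133 154 151 147 144 139 116  68  44  42  45  44  42  44  34  40  40  42  38  42  41  43  39  43  38  35  41  39  42  
[... 4330 characters left out ...]
 129 135 137 146 161 187 198 200 197 194
167 162 161 164 171 166 157 148 145 136 136 140 146 152 151 149 141 144 163 180 180 158 144 138 139 134 151 186 223 236 238 237 232
168 159 152 151 158 162 161 164 164 156 157 167 172 172 174 171 165 156 141 150 162 163 159 152 150 155 182 222 239 244 245 244 244
169 159 152 154 153 155 158 164 173 172 173 174 180 184 185 180 178 171 163 151 146 157 158 158 163 187 221 240 244 244 245 245 245
170 156 154 156 160 157 160 166 167 166 171 177 178 183 186 183 181 184 179 167 155 157 160 169 192 220 239 245 244 246 245 245 245
171 154 153 155 156 166 166 167 169 167 175 177 181 180 180 178 179 177 178 177 169 167 165 186 220 236 243 244 245 246 245 245 246
```

Cap and nose match a tilt of about 30°. I'll move to the standoff on the nipple axis, with the mouth 60 mm above the collar.

>>> {"op": "drive_tool", "data": {"rows": [[[0.015,0.0108,0],0],[[0.015,0.0108,0],0],[[0.015,0.0108,0],0],[[0.015,0.0108,0],0],[[0,0,0.003],0],[[0,0,0.004],0],[[0,0,0],0]]}}

```text
t: 19.2
tool_pos: [0.4501, -0.0402, 0.2228]
tool_rot: [0.09, -3.139, -0.001]
contact_force: [-0.3, -0.1, -2.1]
opening: 0.0243
grip_force: 20.2
```

```bash
python3 -c "
from h import *
to([.4496,-.0394,.2225])
T=grab('top','t9.png');C=grab('scene','s9.png')
G=np.array([.4496,-.0394,.1685]);y=.055;n=np.array([-.5*np.cos(y),-.5*np.sin(y),.866])
sc=390/70
f=lambda X:(((proj(T,X)-[265,190])*sc).round(),((proj(C,X)-[285,135])*sc+[400,0]).round())
F=np.array([.511,-.036,.062])
for nm,X in(('mouth',G-.063*n),('flange',G-.03*n),('cap',G+.029*n),('pin',F+.04*n),('stemend',F+.03*n),('F',F)):print(nm,f(X))
im=np.zeros((390,790,3),np.uint8);im[:,:390]=cv2.resize(T['image'][190:260,265:335],(390,390),interpolation=3);im[:,400:]=cv2.resize(C['image'][135:205,285:355],(390,390),interpolation=3)
cv2.imwrite('pics/c9.png',im)
"
```

```text
t 19.2 pos [ 0.4501 -0.0402  0.2228] yaw -3.0841 F [-0.25 -0.11 -2.13] open 0.0243 grip 20.173942011315376
shift [0.0005 0.0008 0.0003]
mouth (array([157., 242.]), array([593., 238.]))
flange (array([167., 283.]), array([630., 192.]))
cap (array([187., 363.]), array([699., 106.]))
pin (array([151., 219.]), array([571., 265.]))
stemend (array([148., 208.]), array([560., 278.]))
F (array([140., 175.]), array([529., 316.]))
```

View pics/c9.png

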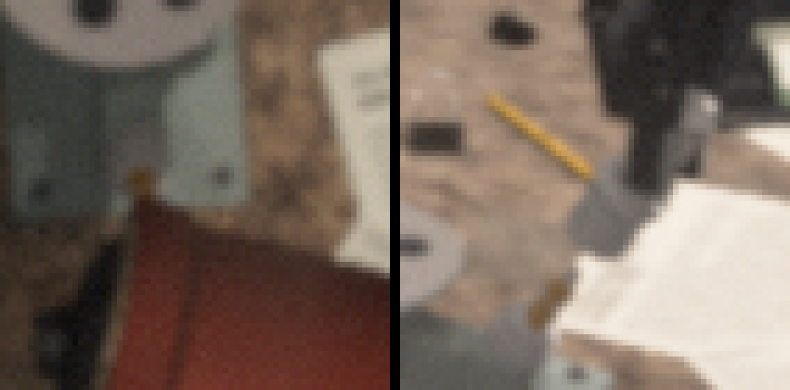

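The injector axis runs from mouth (597,238) to cap (703,105). Extended downward it passes within about 2 crop pixels of the brass stem at (550,300), so it's well aligned. I'll advance along the axis.

>>> {"op": "drive_tool", "data": {"rows": [[[-0.003,0,0.0052],0],[[-0.003,0,0.0052],0],[[-0.003,0,0.0052],0],[[-0.0025,0,0.0043],0],[[-0.002,0,0.0035],0],[[0,0,0],0],[[0,0,0],0]]}}

```text
t: 20.0
tool_pos: [0.4635, -0.0392, 0.2]
tool_rot: [0.092, -3.14, -0.0]
contact_force: [-0.7, -0.4, -1.7]
opening: 0.0247
grip_force: 20.1
```

```bash
cat >> h.py <<'E'
def st():
    o=ctrl.get_obs();y=.055;n=np.array([-.5*np.cos(y),-.5*np.sin(y),.866]);F=np.array([.511,-.036,.062])
    e=np.array([np.cos(y)*.866,np.sin(y)*.866,.5]);s=np.array([-np.sin(y),np.cos(y),0])
    r=o['tool_pos']-[0,0,.054]-F;f=o['contact_force']
    print('t',o['t'],'d',round(r@n*1e3-63,1),'lat e(+x)',round(r@e*1e3,1),'lat s(+y)',round(r@s*1e3,1),'F n,e,s',(f@n).round(1),(f@e).round(1),(f@s).round(1),'M',np.round(o['wrist_torque'],2),'open',round(o['opening'],4),'grip',round(o['grip_force'],1))
E
python3 -c "
from h import *
st()"
```

```text
t 20.0 d 33.6 lat e(+x) 0.8 lat s(+y) -0.6 F n,e,s -1.1 -1.5 -0.3 M [ 0.01  0.16 -0.01] open 0.0247 grip 20.1
```

>>> {"op": "drive_tool", "data": {"rows": [[[-0.0015,0,0.0026],0],[[-0.0015,0,0.0026],0],[[-0.0015,0,0.0026],0],[[0,0,0],0],[[0,0,0],0]]}}

```text
t: 20.5
tool_pos: [0.4674, -0.0389, 0.1917]
tool_rot: [0.092, -3.138, -0.001]
contact_force: [-3.1, 0.1, -1.1]
opening: 0.0245
grip_force: 20.2
```

```bash
python3 -c "
from h import *
st()"
```

```text
t 20.5 d 24.4 lat e(+x) 0.0 lat s(+y) -0.5 F n,e,s 0.6 -3.3 0.3 M [0.15 0.77 0.05] open 0.0245 grip 20.2
```

>>> {"op": "drive_tool", "data": {"rows": [[[-0.0006,0,0.0031],0],[[-0.0015,0,0.0026],0],[[0,0,0],0],[[0,0,0],0]]}}

```text
t: 20.9
tool_pos: [0.4697, -0.0386, 0.1858]
tool_rot: [0.091, -3.139, -0.001]
contact_force: [-2.5, 2.2, -4.1]
opening: 0.0243
grip_force: 20.0
```

```bash
python3 -c "
from h import *
st()"
```

```text
t 20.9 d 18.1 lat e(+x) -1.0 lat s(+y) -0.3 F n,e,s -2.4 -4.1 2.4 M [0.32 0.6  0.06] open 0.0243 grip 20.0
```

>>> {"op": "drive_tool", "data": {"rows": [[[0.0009,0,0.0005],0],[[0,0,0],0],[[-0.001,0,0.0017],0],[[-0.001,0,0.0017],0],[[-0.001,0,0.0017],0],[[0,0,0],0]], "grip_force": 40}}

```text
t: 21.5
tool_pos: [0.472, -0.0386, 0.1812]
tool_rot: [0.092, -3.139, -0.001]
contact_force: [-3.6, 3.1, -1.4]
opening: 0.0239
grip_force: 41.2
```

```bash
python3 -c "
from h import *
st()"
```

```text
t 21.5 d 13.0 lat e(+x) -1.2 lat s(+y) -0.5 F n,e,s 0.5 -3.7 3.3 M [0.51 0.73 0.06] open 0.0239 grip 41.2
```

>>> {"op": "drive_tool", "data": {"rows": [[[-0.0005,0.0007,0.0018],0],[[-0.001,0,0.0017],0],[[-0.001,0,0.0017],0],[[-0.0005,0,0.0009],0],[[0,0,0],0]]}}

```text
t: 22.0
tool_pos: [0.4753, -0.0381, 0.1756]
tool_rot: [0.091, -3.14, 0.001]
contact_force: [-6.2, 1.4, 3.1]
opening: 0.0237
grip_force: 41.7
```

```bash
python3 -c "
from h import *
st()"
```

```text
t 22.0 d 6.5 lat e(+x) -1.2 lat s(+y) -0.1 F n,e,s 5.7 -3.8 1.7 M [0.17 1.09 0.06] open 0.0237 grip 41.7
```

>>> {"op": "drive_tool", "data": {"rows": [[[0,0,0],0],[[-0.001,0,0.0017],0],[[-0.001,0,0.0017],0],[[-0.001,0,0.0017],0],[[0,0,0],0],[[0,0,0],0]], "grip_force": 80}}

```text
t: 22.6
tool_pos: [0.4781, -0.0379, 0.1711]
tool_rot: [0.092, -3.139, 0.001]
contact_force: [-9.1, 1.8, 6.9]
opening: 0.0231
grip_force: 78.4
```

```bash
python3 -c "
from h import *
st()"
```

```text
t 22.6 d 1.2 lat e(+x) -1.0 lat s(+y) -0.1 F n,e,s 10.5 -4.4 2.3 M [0.27 1.61 0.08] open 0.0231 grip 78.4
```

>>> {"op": "drive_tool", "data": {"rows": [[[-0.0007,0,0.0012],0],[[0,0,0],0],[[0,0,0],0],[[0,0,0],0],[[0,0,0],0]]}}

```text
t: 23.1
tool_pos: [0.4784, -0.0379, 0.1709]
tool_rot: [0.092, -3.137, 0.001]
contact_force: [-14.9, 1.4, 14.4]
opening: 0.0231
grip_force: 79.2
```

Run:
```python
from h import *
st();y=.055
C=grab('scene');T=grab('top');S9=cv2.imread('pics/s9.png')
o=ctrl.get_obs();M=np.array([.511,-.036,.062]);
for th in(22,26,30,34,38):
    a=np.radians(th);n=np.array([-np.sin(a)*np.cos(y),-np.sin(a)*np.sin(y),np.cos(a)])
    G=o['tool_pos']-[0,0,.054];print(th,'cap from grip',proj(C,G+.028*n).round(1),'flange edge',proj(C,G-.03*n).round(1),'mouth',proj(C,G-.063*n).round(1))
print('s9 pred 30',proj(C,np.array([.4501,-.0402,.1688])+.028*np.array([-.4993,-.0275,.866])))
def cap(im,c):
    u,v=int(c[0]),int(c[1]);w=im[v-12:v+12,u-12:u+12].min(2).astype(int);return w
print(cap(S9,(411,154))if 0 else '')
g=S9[146:170,330:350].max(2);print(g)
p=proj(C,o['tool_pos']-[0,0,.054]+.028*np.array([-.4993,-.0275,.866])).astype(int);print(p-[10,10])
print(C['image'][p[1]-10:p[1]+40,p[0]-24:p[0]+10].max(2).astype(int).tolist().__str__().replace('], [','\n').replace(',',''))
```

```text
t 23.1 d 0.8 lat e(+x) -0.8 lat s(+y) -0.1 F n,e,s 19.9 -5.6 2.2 M [0.39 2.43 0.09] open 0.0231 grip 79.2
22 cap from grip [325.1 169. ] flange edge [315.9 185.1] mouth [311.  193.8]
26 cap from grip [325.6 169.5] flange edge [315.3 184.7] mouth [309.8 192.8]
30 cap from grip [326.2 170. ] flange edge [314.8 184.1] mouth [308.6 191.7]
34 cap from grip [326.7 170.5] flange edge [314.2 183.6] mouth [307.5 190.5]
38 cap from grip [327.2 171.1] flange edge [313.7 183. ] mouth [306.4 189.3]
s9 pred 30 [338.52074204 154.0345469 ]

[[ 41  36  38  47  43  42  44  42  44  38  44  43  50  48  45  53  52  54
   47  52]
 [ 44  47  47  41  43  39  37  44  43  41  46  44  55  50  51  52  56  54
   53  50]
 [ 45  45  47  46  46  40  43  44  40  41  44  48  52  50  57  63  60  60
   63  59]
 [ 37  47  47  44  37  43  46  49  47  46  44  49  54  59  67  67  66  65
   69  67]
 [ 45  51  54  51  43  48  61  74  64  58  52  54  58  62  68  67  64  65
   66  66]
 [ 54  57  68  54  52  57  82 100 102  99  85  66  62  65  59  58  58  58
   60  54]
 [ 45  53  59  50  52  61  92 115 123 142 143 110  76  59  
[... 7155 characters left out ...]
51 143 130 130 127 122 128 135 139 142 143 145 145 150 149
89 90 91 90 86 84 81 92 125 152 163 164 161 161 162 163 163 159 149 138 135 133 136 136 134 134 134 136 138 136 135 141 146 155
89 90 92 92 89 85 81 96 126 153 163 167 166 165 169 167 156 146 131 125 131 137 142 141 143 144 142 137 134 129 124 129 142 152
90 93 92 89 86 86 86 94 116 142 153 159 167 173 171 159 145 133 122 128 135 138 142 144 143 148 154 155 149 145 137 141 144 153
88 89 88 87 86 88 89 97 110 117 132 147 161 169 159 147 139 136 137 135 141 145 153 147 147 151 160 163 169 163 162 159 157 156
89 88 88 89 85 90 96 97 105 113 117 125 141 151 145 140 140 147 153 150 153 154 154 154 155 158 167 174 178 176 172 166 161 161]]
```

>>> {"op": "drive_tool", "data": {"rows": [[[0,0,0],0],[[0.0013,0,0.0007],0],[[0.0013,0,0.0008],0],[[0,0,0],0],[[0,0,0],0]], "grip_force": 30}}

```text
t: 23.7
tool_pos: [0.4776, -0.038, 0.1706]
tool_rot: [-0.092, 3.138, -0.001]
contact_force: [-9.9, 2.5, 13.9]
opening: 0.0235
grip_force: 79.2
```

```bash
cat >> h.py <<'E'
def apex():
    st();C=grab('scene');o=ctrl.get_obs();G=o['tool_pos']-[0,0,.054]
    p=proj(C,G+.028*np.array([-.4993,-.0275,.866]));u,v=p.astype(int);print('pred',p.round(1),'from',u-4,v-6)
    print(C['image'][v-6:v+1,u-4:u+7].max(2))
E
python3 -c "
from h import *
apex()"
```

```text
t 23.7 d 1.0 lat e(+x) -1.6 lat s(+y) -0.2 F n,e,s 16.9 -1.5 3.0 M [0.63 1.5  0.15] open 0.0235 grip 79.2
pred [326.5 170.2] from 322 164
[[ 51  50  47  47  47  47  54  55  63  82  91]
 [ 57  55  49  54  54  56  51  57  77 107 134]
 [ 61  58  61  70  74  69  57  67 101 153 187]
 [ 60  58  80 102 130 127  89  90 145 211 232]
 [ 56  65  93 131 176 190 147 130 196 236 244]
 [ 58  67  98 134 181 211 198 188 222 242 245]
 [ 58  73 101 126 155 192 220 232 240 244 245]]
```

>>> {"op": "drive_tool", "data": {"rows": [[[0.0013,0,0.0007],0],[[0.0013,0,0.0008],0],[[0,0,0],0],[[0,0,0],0]], "grip_force": 30}}

```text
t: 24.15
tool_pos: [0.4768, -0.0381, 0.1704]
tool_rot: [-0.091, 3.132, -0.001]
contact_force: [-5.9, 3.1, 14.3]
opening: 0.0232
grip_force: 79.2
```

```bash
python3 -c "
from h import *
apex()"
```

```text
t 24.15 d 1.2 lat e(+x) -2.5 lat s(+y) -0.2 F n,e,s 15.2 2.2 3.4 M [0.87 0.67 0.09] open 0.0232 grip 79.2
pred [326.8 170.4] from 322 164
[[ 52  55  50  51  48  48  49  55  61  67  82]
 [ 58  51  53  52  50  47  50  57  72  95 123]
 [ 74  51  58  65  69  61  55  56  89 145 182]
 [ 70  59  70  94 109 106  83  70 113 194 231]
 [ 60  60  83 117 160 170 143 120 156 220 241]
 [ 50  63  98 128 177 209 206 197 216 239 245]
 [ 55  69  95 121 151 192 226 238 241 244 245]]
```

```bash
python3 -c "
from h import *
st();print(ctrl.finish_job())"
```

```text
t 24.2 d 1.2 lat e(+x) -2.5 lat s(+y) -0.2 F n,e,s 14.9 3.5 4.5 M [0.81 0.66 0.13] open 0.0236 grip 79.2
the job is handed in; nothing more can be done
None
```

I handed the job in at 24.2 s without seeing a verdict: the turntable is about 0.8 rad past one full turn, and the injector is on the nipple, gripped at about 79 N and pressing with about 15 N. The forces fit a snapped-on, fully pushed valve. Its tilt match is the least certain point, at an estimated 0–5° off against the 8° limit. I did not re-measure the bystanders at the end, but nothing was driven near them.

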